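# Zero the stall scale, then open the bead jar

## Task

A customer wants beads by weight. First zero the dial scale with the empty bowl left on its pan: turn the knurled ring round the dial until the zero bar of the dial stands under the needle, and let go of the ring. Then unscrew the tight lid of the taller of the two jars while the rack braces the jar: turn until the threads let go, no further round, and lift the lid straight up without pulling the jar out of its cell; finish while holding the lid still and level, about a finger's breadth (15 mm) above the jar's mouth, ready for the scoop, and leave the bowl, the other jar, the scoop and the tray as they stand.

Things in the scene. Friction and masses are not known exactly. Their poses are not given: they have to be found in the camera images.
- scale: Dial scale, fixed: white steel housing 262 x 126 mm, top 48 mm above the counter. Origin under its centre, x from the dial towards the pan, z up. Dial axis at x = -75 mm; round pan (116 mm across, 66 mm above the counter) at x = +70 mm. The pan is sprung and moves the needle.
- dial_axis (a point): Point on the dial's upright axis, half-way up the black knurled ring (64 mm across, 14 mm tall, foot 1.5 mm above the housing top), 7 mm above the housing top. Ring, dial card and zero bar turn together either way, with no stop near the work, against about 0.06 N m, and stay where they are left.
- zero_mark (a point): Zero of the turning dial card: outer end of its long bold bar (the only thick one; a white stroke on the ring's top continues it), 25.5 mm from the dial axis. x of its frame points outward along the bar, y across it, z up. Divisions are 0.11 rad (20 g) apart.
- needle_tip (a point): Tip of the thin black needle, 25.5 mm from the dial axis, just above the card. The bowl's weight, which varies, has moved it clockwise seen from above; it does not turn with the ring. At the start it stands 0.4 to 1.5 rad clockwise of the zero bar, so the ring is to be turned clockwise by that angle.
- bowl: Empty steel bowl standing loose on the scale's pan, 100 mm across, 34 mm tall; origin under its foot. To be left there.
- rack: Wooden jar rack fixed to the counter, 100 x 236 mm, walls 44 mm tall; origin under its centre, y along its length, z up. Two square cells 68 mm wide, centres at y = +57.5 and -57.5 mm, floor 10 mm above the counter. The jars stand in them, in either order; a jar can turn about 4 degrees before the cell's walls stop it.
- jar_mouth (a point): The taller jar: square clear glass, 64 x 64 mm, 95 mm to the shoulder, round neck 47 mm across, full of wooden beads, about 0.4 kg, loose in its cell. This point is the centre of the mouth, level with the rim, 120.5 mm above the jar's underside (130.5 mm above the counter while seated); z up.
- lid_mid (a point): Lid of the taller jar, brass-coloured tin, 60 mm across, 22 mm tall, 60 g. This point is its centre, half-way up: 6.5 mm below the jar's rim when shut, the skirt's lower edge then 8 mm above the jar's shoulder. Grip it across the skirt from above. It unscrews anticlockwise seen from above, against about 0.5 N m.
- lid_edge (a point): Point on the skirt of the same lid, half-way up, 30 mm from its axis; it shows how far the lid has turned. It starts within 0.1 rad of the -y axis of jar_mouth's frame.
- lid: The same lid; origin at the centre of the skirt's lower edge, z up. Three-start lug thread: in unscrewing it rises 1.4 mm and lets go after 0.95 to 1.15 rad of turning relative to the jar; the sprung liner then pushes it up 1 mm. It lifts off freely over the next 0.5 rad; turned further, its lugs meet the next threads.
- jar: The same taller jar; origin under its centre, z up.
- short_mid (a point): The shorter jar, in the other cell: same width and lid, 88 mm tall in all, this point half-way up. To be left alone.
- scoop: Aluminium scoop with a wooden handle, 165 mm long, 24 mm tall, lying on the counter between scale and rack; origin near its middle. To be left alone.
- tray: Small wooden tray with two bracelets, 110 x 66 mm, 22 mm tall, on the counter between scale and rack; origin under its centre. To be left alone.
There are look-alikes about, which are no part of the job. Leave any pink look-alike of the lid alone. What is shaped like the jar but turquoise is not meant.

How it is judged:
By the outcome, as a careful person would: the job done as asked, in the order asked, and still so for the second after the job is handed in, while the arm keeps its last pose, push and grip.
It also fails if it takes over 48 s, if anything falls off the work surface, if the arm or the gripper's body presses on something with over 40 N, if the wrist force passes 120 N, or if a joint passes its speed limit or range.

## Robot

A 6-joint arm with a two-finger parallel gripper is mounted at the origin on the work surface. World frame = base frame: x ahead of the robot, y to its left, z up, the work surface at z = 0. Lengths are in m, angles in rad, forces in N, time in s.
With the tool pointing down it reaches from about 0.25 to 0.775 m from the base axis. Payload 4 kg.
Tool frame: the origin (TCP) lies midway between the tips of the shut fingers; the grasp point (between the pads) lies 19 mm behind it; z points along the fingers, x is the direction in which the jaws open and shut, and the axes are right-handed (so a half turn about z gives the same grasp; the last joint's range is limited). The gripper opens to 94 mm and grips with 3 to 60 N. Pads are 16 mm wide; open, the fingers measure 119 mm over their backs; the gripper's body (75 mm by 177 mm) begins 78 mm behind the grasp point.
Start: joints at [-1.415, 0.087, 1.371, -0, 1.684, -0.103], TCP at [0.141, -0.532, 0.206] pointing down, gripper open.
Joint ranges: [-3.1, 3.1], [-0.76, 2.03], [0.27, 2.55], [-1.08, 4.22], [0.17, 2.65], [-2.57, 2.57]. Speed limits (rad/s): [2.79, 2.79, 3.14, 3.14, 3.14, 3.14].

## Interface

Orientations are given as [roll, pitch, yaw] about the fixed x, y, z axes, in that order (R = Rz(yaw) Ry(pitch) Rx(roll)).
In Python, from bench import robot, eyes, close_job gives the robot as it stands.
- The arm moves only by the shell command python3 -m jog 'ROWS'. ROWS is JSON, a list of rows, each a list of 3 entries, a list of its own where there are three numbers: the turn, a rotation vector about the tool's x, y, z in degrees, then the shift along the tool's x, y, z in mm, then the closure, from -1 (fully open) to 1 (shut). In form: [[[wx, wy, wz], [x, y, z], claw], ...]. A call has 1 to 5 rows; each row is the pose to reach, as a shift and turn from the pose commanded when the call began, along the tool's axes at that moment; what a row does not reach only later rows make up. A row lasts 1/10 s, in which the tool goes at most 50 mm and 8.59 degrees, less where a joint would pass 70% of its speed; a pose out of reach is approached as far as the arm can. A call with a gripper value outside its range is refused whole. The fingers move at their own pace and stop on an object; the grip force is fixed at half the most. Time passes only in rows, so rows that repeat a pose let the fingers close. It gives the time, the measured TCP pose, the force and the opening at its end, in the units of the state.
- robot.get_obs(): the state, without advancing time (a new reading comes with each control period).
- eyes.snapshot(name): name is "scene" or "top" or "wrist"; returns (picture, depth): 480x640x3 uint8, red, green, blue; 480x640 float32, m along the optical axis (not along the pixel's ray), 0 where there is no reading.
- eyes.camera_params(name): a dict with "mtx" (3x3 intrinsics, pixels), "k1" (the pictures are not rectified: a ray, as slopes to the right and down, at radius r is drawn at 1 + k1 r^2 times it, then the intrinsics apply), "world_to_cam" (4x4, takes a point from world to camera coordinates). Camera axes: x right, y up, looking along -z (the intrinsics and any distortion apply to the point x, -y, -z); pixel columns grow to the right and rows downward; lengths in m; the calibration is good to about 2 mm. A picture is of the moment at which its call begins: read the wrist's pose just before it. camera_params takes no time and is no camera call; for the wrist camera it gives the pose at the moment of the call.
- close_job(): hands the job in, once; it reports no verdict.
The state is a dict: "time": time; "joint_positions": joint angles; "qvel": joint speeds; "joint_torque": joint torques, N m; "tool_pos": TCP position; "ee_rot": TCP orientation; "wrist_force": force on the tool from outside, world axes, zero at the start; "wrist_torque": the same for the moment, N m; "width": finger opening in m.
Only numpy, scipy, OpenCV 4.12 (cv2) and the standard library are available. Lean on these libraries where they do the work, as an engineer would, in place of code of your own. Each camera call takes 0.05 s, during which the arm holds its last target. There are 200 camera calls.

## Working session

There is one attempt and no reset: what is moved stays moved. The work goes in short steps, Python scripts to look and compute and a shell command to move; the robot and the scene stay as the last step left them, time stands still between calls to the robot, and variables do not carry over. Pictures are saved under pics/ and viewed, about 8 in all and at most 12, crops included, and the job is handed in when it is done.

```bash
ls; mkdir -p pics; cat > h.py <<'E'
import numpy as np, cv2
from bench import robot, eyes, close_job
def snap(n,f):
    p=eyes.camera_params(n); im,d=eyes.snapshot(n)
    np.savez('pics/'+f+'.npz',im=im,d=d,mtx=p['mtx'],k1=p['k1'],T=p['world_to_cam'])
    cv2.imwrite('pics/'+f+'.png',im[:,:,::-1]); return load(f)
def load(f): return dict(np.load('pics/'+f+'.npz'))
def ray(c,uv):
    K=np.array(c['mtx']);uv=np.array(uv,float).reshape(-1,1,2)
    n=cv2.undistortPoints(uv,K,np.array([float(c['k1']),0,0,0,0.]))[:,0] if 0 else und(c,uv[:,0])
    d=np.c_[n[:,0],-n[:,1],-np.ones(len(n))]; R=c['T'][:3,:3];t=c['T'][:3,3]
    return -R.T@t, d@R
def und(c,uv):
    K=np.array(c['mtx']); q=np.c_[(uv[:,0]-K[0,2])/K[0,0],(uv[:,1]-K[1,2])/K[1,1]]; s=q.copy()
    for _ in range(30): s=q/(1+float(c['k1'])*(s**2).sum(1,keepdims=True))
    return s
def onz(c,uv,z):
    o,d=ray(c,uv); return o+d*((z-o[2])/d[:,2:])
def proj(c,P):
    P=np.atleast_2d(P); q=P@c['T'][:3,:3].T+c['T'][:3,3]; s=np.c_[q[:,0]/-q[:,2],q[:,1]/q[:,2]]
    s=s*(1+float(c['k1'])*(s**2).sum(1,keepdims=True)); K=c['mtx']
    return np.c_[s[:,0]*K[0,0]+K[0,2],s[:,1]*K[1,1]+K[1,2]]
def dep(c,u,v):
    o,r=ray(c,[[u,v]]); return o+r[0]*c['d'][int(v),int(u)]
E
python3 - <<'E'
from h import *
a=snap('top','t0');b=snap('scene','s0')
print(robot.get_obs())
for c in(a,b):print(c['mtx'],c['k1'],c['T'])
E
```

```text
pics
{'time': 0.1, 'joint_positions': array([-1.41510064e+00,  8.78489527e-02,  1.37207625e+00, -1.24773092e-05,
        1.68359237e+00, -1.03093076e-01]), 'qvel': array([ 0.00035591, -0.00259995, -0.00363693, -0.00213492,  0.00304022,
       -0.00074011]), 'joint_torque': array([ 2.82610927e-03, -3.41248405e+01, -3.03303194e+01,  7.20637827e-02,
        3.04245937e-02, -9.42601628e-05]), 'tool_pos': array([ 0.14066962, -0.53120389,  0.20445242]), 'ee_rot': array([-3.14140689e+00,  1.91597118e-03, -1.31200878e+00]), 'wrist_force': array([-0.61596016, -0.31953564,  0.51161993]), 'wrist_torque': array([0.03868602, 0.00094569, 0.02027814]), 'width': 0.0940077692640104}
[[623.35255279   0.         329.53965931]
 [  0.         623.35255279 236.90106525]
 [  0.           0.           1.        ]] -0.019321915937400416 [[ 2.71042979e-02 -9.99630881e-01  1.85992872e-03 -2.04645318e-02]
 [ 9.97584069e-01  2.71677622e-02  6.39369918e-02 -6.05886090e-01]
 [-6.39639215e-02  1.22467988e-04  9.97952204e-01 -1.12951068e+00]
 [ 0.00000000e+00  0.00000000e+00  0.00000000e+00  1.00000000e+00]]
[[443.22784925   0.         312.25665015]
 [  0.         443.22784925 236.19857233]
 [  0.           0.           1.        ]] 0.0025563776906793543 [[-0.156919    0.98759917  0.00493025  0.10612045]
 [-0.60527032 -0.10011331  0.78969941  0.27660972]
 [ 0.78040007  0.12093471  0.61347415 -1.49126406]
 [ 0.          0.          0.          1.        ]]
```

View pics/t0.png

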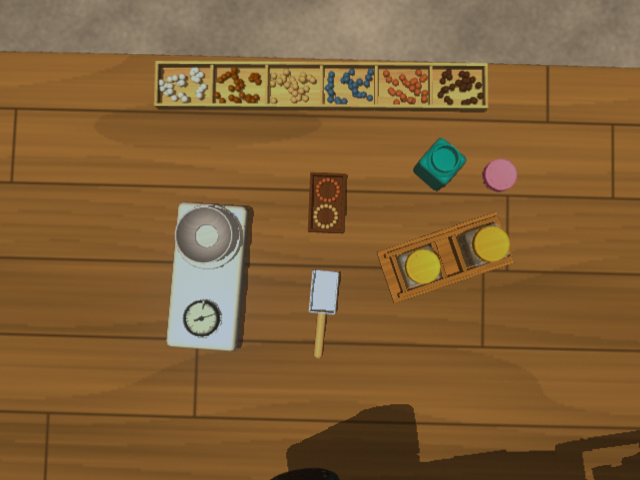

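View pics/s0.png

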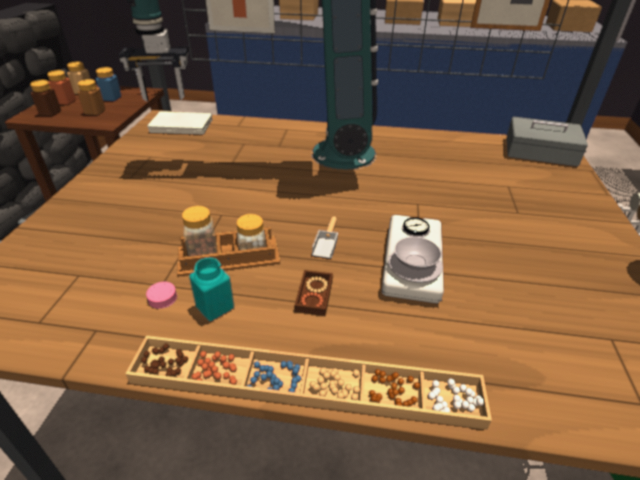

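Top view: the scale is at left, with its dial near (202,318) and pan near (206,236). The rack is at right, with lids near (423,266) and (490,244). In the scene view the left jar (197,215) is the taller one, which is the right lid in the top view.

```bash
python3 - <<'E'
from h import *
c=load('t0'); im=c['im']; hsv=cv2.cvtColor(im,cv2.COLOR_RGB2HSV)
# lids
m=cv2.inRange(hsv,(20,150,140),(35,255,255)); m[:150]=0
n,l,s,ce=cv2.connectedComponentsWithStats(m)
for i in range(1,n):
    if s[i,4]>300:
        print('lid',s[i],ce[i],onz(c,[ce[i]],.135),onz(c,[ce[i]],.098),dep(c,*ce[i]))
# scale
d=cv2.inRange(hsv,(0,0,130),(180,60,255)); d[:190]=0;d[360:]=0;d[:,:150]=0;d[:,265:]=0
cn=max(cv2.findContours(d,0,2)[0],key=cv2.contourArea); bx=cv2.boxPoints(cv2.minAreaRect(cn)); P=onz(c,bx,.048)
print('scale',bx.round(1).tolist(),P.mean(0),np.linalg.norm(np.diff(P,axis=0),axis=1),np.diff(P,axis=0))
# ring
g=cv2.inRange(hsv,(0,0,0),(180,255,90)); g[:285]=0;g[350:]=0;g[:,:172]=0;g[:,232:]=0
cn=max(cv2.findContours(g,0,2)[0],key=cv2.contourArea); e=cv2.minEnclosingCircle(cn);print('ring',e,onz(c,[e[0]],.0635),dep(c,*e[0]))
# pan/bowl depth; rack
for u,v in((206,236),(423,266),(490,244)):print(dep(c,u,v))
# rack corners by eye
P=onz(c,[[378,252],[397,301],[513,261],[497,214]],.044);print('rack',P,P.mean(0),np.linalg.norm(np.diff(P,axis=0),axis=1))
cv2.imwrite('pics/dial0.png',cv2.resize(im[290:346,172:232,::-1],None,fx=9,fy=9,interpolation=cv2.INTER_CUBIC))
E
```

```text
lid [475 226  35  36 990] [491.82828283 243.41717172] [[ 0.5953103 -0.2734463  0.135    ]] [[ 0.59755624 -0.28312139  0.098     ]] [ 0.59535299 -0.27363019  0.13429677]
lid [406 249  35  35 931] [422.92588614 266.11707841] [[ 0.55462071 -0.15966291  0.135     ]] [[ 0.55540636 -0.1652545   0.098     ]] [ 0.55534842 -0.16484209  0.10072891]
scale [[165.89999389648438, 345.5], [177.3000030517578, 201.39999389648438], [245.39999389648438, 206.8000030517578], [234.0, 350.8999938964844]] [0.5288108 0.2159679 0.048    ] [0.25843935 0.12360053 0.2581177 ] [[ 0.25826577 -0.00947055  0.        ]
 [-0.0064713  -0.123431    0.        ]
 [-0.25787523  0.01118539  0.        ]]
ring ((201.8303985595703, 317.9449462890625), 18.830577850341797) [[0.45448656 0.21668407 0.0635    ]] [0.45424871 0.2173545  0.06014856]
[0.59881034 0.214295   0.06714299]
[ 0.55561011 -0.16537786  0.09800082]
[ 0.59403585 -0.26944614  0.13874738]
rack [[ 0.57977521 -0.09199353  0.044     ]
 [ 0.49281738 -0.12802341  0.044     ]
 [ 0.57011986 -0.33586965  0.044     ]
 [ 0.65445143 -0.3060861   0.044     ]] [ 0.57429097 -0.21549317  0.044     ] [0.0941266  0.22175602 0.08943642]
```

View pics/dial0.png

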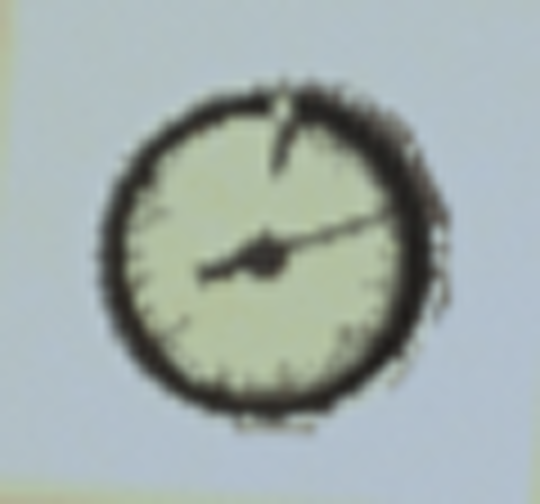

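The crop puts the hub at (265,257), the zero bar near (283,110) and the needle at (390,212). The needle is therefore about 1.05 rad clockwise of zero. The tall jar's lid is at (0.595, -0.273) with its top at 0.134, which agrees with the given 0.135. I'm moving above the dial.

```bash
for i in 1 2 3 4; do python3 -m jog '[[[0,0,0],[-160,-123,0],-1],[[0,0,0],[-160,-123,0],-1],[[0,0,0],[-160,-123,0],-1],[[0,0,0],[-160,-123,0],-1],[[0,0,0],[-160,-123,0],-1]]'; done
python3 -m jog '[[[0,0,-8],[0,0,0],-1],[[0,0,-16],[0,0,0],-1],[[0,0,-24],[0,0,0],-1],[[0,0,-32],[0,0,0],-1],[[0,0,-40],[0,0,0],-1]]'
python3 -m jog '[[[0,0,-8],[0,0,0],-1],[[0,0,-16],[0,0,0],-1],[[0,0,-24],[0,0,0],-1],[[0,0,-32],[0,0,0],-1],[[0,0,-35],[0,0,0],-1]]'
cat >> h.py <<'E'
from scipy.spatial.transform import Rotation as Ro
def togo(p,yaw):
    "turn (deg about tool z) and shift (mm, tool axes) from measured pose to TCP p, pointing down at yaw"
    o=robot.get_obs(); R=Ro.from_euler('xyz',o['ee_rot']); G=Ro.from_euler('xyz',[np.pi,0,yaw])
    print('turn',np.degrees((R.inv()*G).as_rotvec()).round(2),'shift',(R.inv().apply(np.array(p)-o['tool_pos'])*1000).round(1))
    print('t',o['time'],'pos',o['tool_pos'].round(4),'rpy',o['ee_rot'].round(4),'F',o['wrist_force'].round(1),'M',o['wrist_torque'].round(2),'w',round(o['width'],4),'q',o['joint_positions'].round(2))
E
python3 - <<'E'
from h import *
c=snap('wrist','w0'); togo([.4543,.2172,.051],0); print(proj(c,[.4543,.2172,.06]))
E
```

```text
time: 0.6
tool_pos: [0.2202, -0.3413, 0.2055]
ee_rot: [-3.14, 0.001, -1.307]
wrist_force: [1.0, -0.5, 0.7]
width: 0.0942
time: 1.1
tool_pos: [0.2984, -0.1552, 0.2056]
ee_rot: [-3.14, 0.001, -1.301]
wrist_force: [-1.2, -1.3, -0.0]
width: 0.094
time: 1.6
tool_pos: [0.3759, 0.0304, 0.2049]
ee_rot: [3.141, 0.002, -1.303]
wrist_force: [0.1, -0.4, -0.2]
width: 0.094
time: 2.1
tool_pos: [0.4546, 0.2146, 0.2032]
ee_rot: [3.139, 0.0, -1.309]
wrist_force: [-0.7, -0.9, -1.3]
width: 0.0943
time: 2.6
tool_pos: [0.4535, 0.2096, 0.2051]
ee_rot: [3.14, -0.001, -0.612]
wrist_force: [0.2, 0.3, 0.6]
width: 0.0942
time: 3.1
tool_pos: [0.4535, 0.2096, 0.2052]
ee_rot: [3.14, 0.0, -0.003]
wrist_force: [0.5, 0.4, 0.0]
width: 0.094
turn [ 0.1   0.02 -0.16] shift [  0.9  -7.8 154.2]
t 3.15 pos [0.4535 0.2096 0.2052] rpy [ 3.1398e+00  3.0000e-04 -2.8000e-03] F [-0.  -0.1 -0.3] M [-0.07 -0.1  -0.03] w 0.0939 q [ 0.32 -0.02  1.49 -0.    1.68  0.32]
[[321.48442955 220.90044514]]
```

View pics/w0.png

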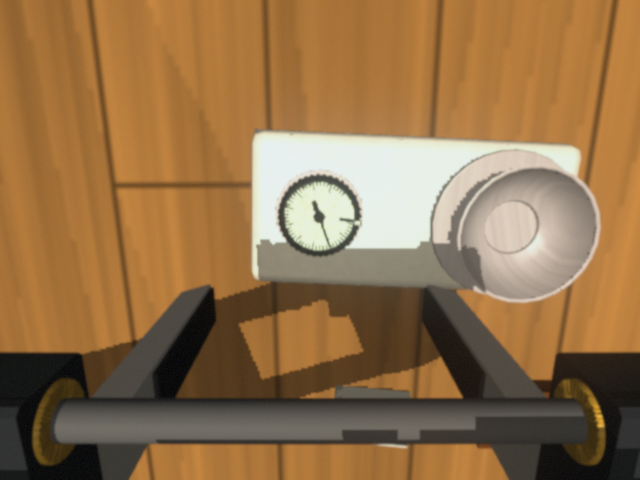

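Wrist view: the dial centre is near (319,215), the bar points right to (358,221) and the needle points down to (328,246). I'll compute the centre and both angles.

```bash
cat >> h.py <<'E'
def dial(c,guess,zr=.0635,zc=.056,show=None):
    im=c['im']; g=cv2.cvtColor(im,cv2.COLOR_RGB2GRAY).astype(np.float32)
    u,v=proj(c,[*guess,zr])[0]
    # centre: outer ring edge = largest light->dark gradient? use dark mask circle fit
    H=cv2.HoughCircles(g.astype(np.uint8),cv2.HOUGH_GRADIENT,1,50,param1=150,param2=12,minRadius=25,maxRadius=120) if 0 else None
    m=(g<75).astype(np.uint8); r=int(70); mm=np.zeros_like(m); cv2.circle(mm,(int(u),int(v)),r,1,-1); m&=mm
    cs=[k for k in cv2.findContours(m,cv2.RETR_LIST,cv2.CHAIN_APPROX_NONE)[0] if cv2.contourArea(k)>800]
    for k in cs:
        e=cv2.fitEllipse(k); print('ell',np.round(e[0],1),np.round(e[1],1),'world',onz(c,[e[0]],zr)[0].round(4))
    return g
def prof(c,g,ctr,z,r0,r1):
    th=np.radians(np.arange(0,360,.5)); rr=np.linspace(r0,r1,12)
    P=np.stack([ctr[0]+np.outer(rr,np.cos(th)),ctr[1]+np.outer(rr,np.sin(th)),np.full((12,len(th)),z)],-1).reshape(-1,3)
    q=proj(c,P).astype(np.float32).reshape(12,-1,2)
    return cv2.remap(g,q[...,0],q[...,1],cv2.INTER_LINEAR).mean(0)
E
python3 - <<'E'
from h import *
c=load('w0'); g=dial(c,[.453,.222])
for ctr in [(.453,.222)]:
  for z,r0,r1 in((.0635,.0275,.0305),(.056,.014,.019),(.056,.0175,.0235)):
    p=prof(c,g,ctr,z,r0,r1); i=np.argsort(p)
    print(z,r0,'dark',[(k/2,int(p[k])) for k in i[:14]],'light',[(k/2,int(p[k])) for k in i[-8:]])
im=c['im'][165:265,265:375,::-1]
cv2.imwrite('pics/w0c.png',cv2.resize(im,None,fx=6,fy=6,interpolation=cv2.INTER_CUBIC))
E
```

```text
0.0635 0.0275 dark [(np.float64(288.0), 66), (np.float64(287.5), 66), (np.float64(287.0), 66), (np.float64(286.5), 66), (np.float64(286.0), 67), (np.float64(288.5), 67), (np.float64(285.5), 67), (np.float64(281.5), 67), (np.float64(289.0), 67), (np.float64(285.0), 68), (np.float64(275.0), 68), (np.float64(282.0), 68), (np.float64(281.0), 68), (np.float64(274.5), 68)] light [(np.float64(347.5), 203), (np.float64(351.0), 207), (np.float64(348.0), 211), (np.float64(350.5), 214), (np.float64(348.5), 217), (np.float64(350.0), 219), (np.float64(349.0), 219), (np.float64(349.5), 220)]
0.056 0.014 dark [(np.float64(284.0), 137), (np.float64(283.5), 137), (np.float64(284.5), 139), (np.float64(283.0), 141), (np.float64(285.0), 143), (np.float64(282.5), 146), (np.float64(285.5), 149), (np.float64(282.0), 154), (np.float64(286.0), 157), (np.float64(346.5), 160), (np.float64(346.0), 161), (np.float64(347.0), 162), (np.float64(345.5), 162), (np.float64(281.5), 163)] light [(np.float64(21.5), 235), (np.float64(7.0), 235), (np.float64(21.0), 235), (np.float64(18.5), 235), (np.float64(20.5), 235), (np.float64(19.0), 235), (np.float64(20.0), 235), (np.float64(19.5), 235)]
0.056 0.0175 dark [(np.float64(347.0), 116), (np.float64(346.5), 116), (np.float64(347.5), 118), (np.float64(346.0), 120), (np.float64(348.0), 125), (np.float64(345.5), 127), (np.float64(348.5), 133), (np.float64(345.0), 135), (np.float64(285.0), 138), (np.float64(284.5), 140), (np.float64(285.5), 140), (np.float64(349.0), 143), (np.float64(344.5), 144), (np.float64(284.0), 145)] light [(np.float64(19.0), 236), (np.float64(22.5), 236), (np.float64(19.5), 236), (np.float64(20.0), 236), (np.float64(20.5), 236), (np.float64(21.0), 236), (np.float64(22.0), 236), (np.float64(21.5), 236)]
```

View pics/w0c.png

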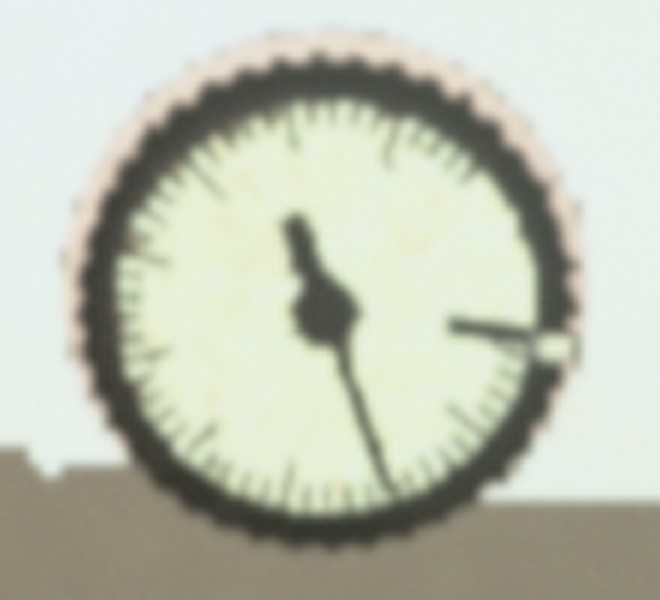

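```bash
python3 - <<'E'
from h import *
c=load('w0'); print(onz(c,[[320,215.2]],.0635),onz(c,[[319.5,217]],.057),onz(c,[[320-41.5,215.2],[320+41.5,215.2]],.0635))
togo([.4535,.2205,.056],0)
E
```

```text
[[0.45315317 0.22240402 0.0635    ]] [[0.45277862 0.21965948 0.057     ]] [[0.42150325 0.22251849 0.0635    ]
 [0.4848038  0.22229456 0.0635    ]]
turn [ 0.1   0.02 -0.16] shift [ 1.000e-01 -1.110e+01  1.491e+02]
t 3.15 pos [0.4535 0.2096 0.2052] rpy [ 3.1398e+00  3.0000e-04 -2.8000e-03] F [-0.  -0.1 -0.3] M [-0.07 -0.1  -0.03] w 0.0939 q [ 0.32 -0.02  1.49 -0.    1.68  0.32]
```

```bash
python3 -m jog '[[[0,0,0],[0,-10,40],-1],[[0,0,0],[0,-10,80],-1],[[0,0,0],[0,-10,110],-1],[[0,0,0],[0,-10,130],-1],[[0,0,0],[0,-10,130],-1]]'
python3 -m jog '[[[0,0,0],[0,0,10],-1],[[0,0,0],[0,0,16],-1],[[0,0,0],[0,0,22],-1],[[0,0,0],[0,0,22],-1],[[0,0,0],[0,0,22],1]]'
python3 -m jog '[[[0,0,0],[0,0,0],1],[[0,0,0],[0,0,0],1],[[0,0,0],[0,0,0],1],[[0,0,0],[0,0,0],1],[[0,0,0],[0,0,0],1]]'
python3 -c "
from h import *
togo([.4533,.2195,.053],0)"
```

```text
time: 3.65
tool_pos: [0.4506, 0.2196, 0.0716]
ee_rot: [3.138, 0.007, -0.006]
wrist_force: [0.1, -0.3, 0.3]
width: 0.094
time: 4.15
tool_pos: [0.4529, 0.223, 0.0538]
ee_rot: [-3.141, -0.001, -0.003]
wrist_force: [-0.9, 0.6, -0.5]
width: 0.089
time: 4.65
tool_pos: [0.4536, 0.223, 0.0538]
ee_rot: [-3.141, -0.002, -0.003]
wrist_force: [4.6, 0.4, -1.0]
width: 0.0632
turn [-0.02 -0.14 -0.17] shift [-0.3  3.5  0.8]
t 4.65 pos [0.4536 0.223  0.0538] rpy [-3.1413e+00 -2.4000e-03 -3.0000e-03] F [ 4.6  0.4 -1. ] M [ 0.03 -0.65  0.01] w 0.0632 q [ 0.35  0.07  1.7  -0.    1.37  0.35]
```

```bash
python3 -m jog '[[[0,0,7],[0,0,0],1],[[0,0,14],[0,0,0],1],[[0,0,21],[0,0,0],1],[[0,0,28],[0,0,0],1],[[0,0,35],[0,0,0],1]]'
python3 -m jog '[[[0,0,7],[0,0,0],1],[[0,0,14],[0,0,0],1],[[0,0,21],[0,0,0],1],[[0,0,29],[0,0,0],1],[[0,0,29],[0,0,0],1]]'
python3 - <<'E'
from h import *
togo([.4533,.2195,.053],np.radians(-64)); c=snap('wrist','w1')
cv2.imwrite('pics/w1v.png',c['im'][:,:,::-1])
E
```

```text
time: 5.15
tool_pos: [0.4554, 0.2225, 0.0539]
ee_rot: [-3.138, -0.005, -0.619]
wrist_force: [8.3, -1.2, -3.3]
width: 0.0634
time: 5.65
tool_pos: [0.4564, 0.2213, 0.0539]
ee_rot: [-3.135, -0.006, -1.123]
wrist_force: [10.4, -4.1, -4.7]
width: 0.0631
turn [-0.36 -0.35 -0.36] shift [0.3 3.6 0.9]
t 5.65 pos [0.4564 0.2213 0.0539] rpy [-3.1353 -0.006  -1.1232] F [10.4 -4.1 -4.7] M [-0.54 -1.77  0.03] w 0.0631 q [ 0.34  0.07  1.7  -0.01  1.37  1.47]
```

View pics/w1v.png

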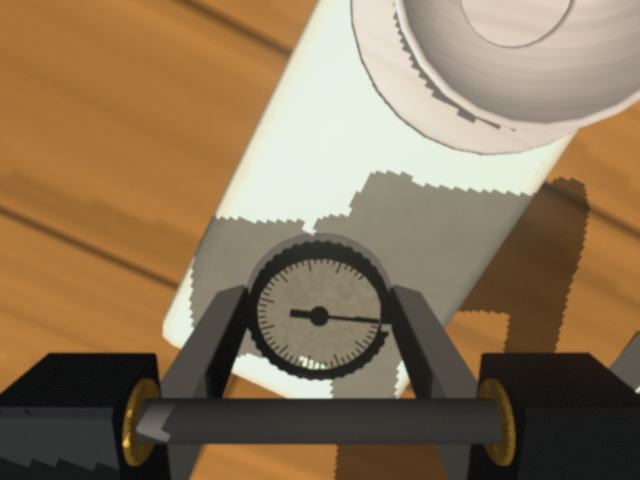

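Wrist view: the ring is gripped, and the needle at (382,320) lies almost along the bar and the white stroke near (385,331). I'll release and rise to check.

```bash
python3 -m jog '[[[0,0,0],[0,0,0],0.6],[[0,0,0],[0,0,0],0.2],[[0,0,0],[0,0,0],-1],[[0,0,0],[0,0,0],-1],[[0,0,0],[0,0,0],-1]]'
python3 -m jog '[[[0,0,0],[0,0,-15],-1],[[0,0,0],[0,0,-50],-1],[[0,0,0],[0,0,-95],-1],[[0,0,0],[0,0,-120],-1],[[0,0,0],[0,0,-120],-1]]'
python3 - <<'E'
from h import *
togo([.4533,.2195,.053],np.radians(-64)); c=snap('wrist','w2'); u,v=proj(c,[.4533,.2205,.06])[0].astype(int);print(u,v)
cv2.imwrite('pics/w2c.png',cv2.resize(c['im'][v-55:v+45,u-55:u+55,::-1],None,fx=6,fy=6,interpolation=cv2.INTER_CUBIC))
E
```

```text
time: 6.2
tool_pos: [0.4518, 0.223, 0.0532]
ee_rot: [3.14, 0.001, -1.12]
wrist_force: [-0.3, 0.0, -1.0]
width: 0.0837
time: 6.7
tool_pos: [0.4546, 0.2241, 0.1785]
ee_rot: [-3.132, -0.001, -1.119]
wrist_force: [0.3, -0.4, 0.4]
width: 0.0938
turn [-0.52 -0.04 -0.14] shift [  3.5   4.3 125.5]
t 6.7 pos [0.4546 0.2241 0.1785] rpy [-3.1325e+00 -6.0000e-04 -1.1194e+00] F [ 0.3 -0.4  0.4] M [-0.05 -0.03 -0.03] w 0.0938 q [ 0.35 -0.01  1.52  0.    1.62  1.47]
323 242
```

View pics/w2c.png

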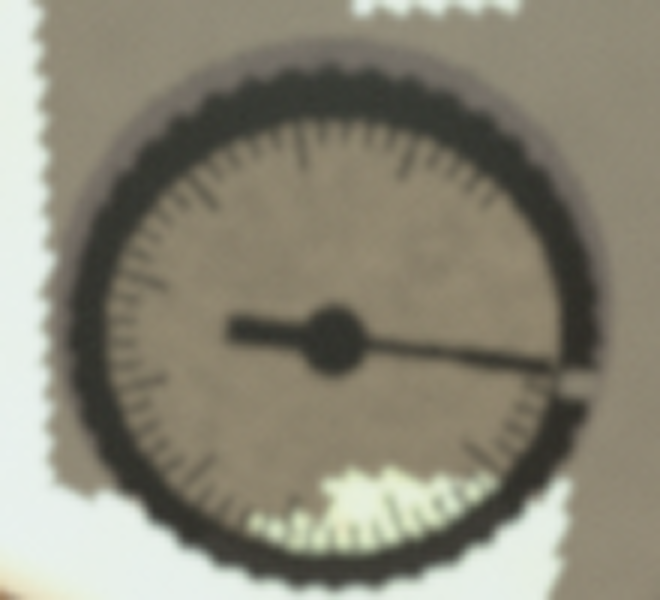

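The needle, running from the hub (333,341) to (560,366), overlaps the thick bar, and the white stroke is at (580,384). I'll measure the leftover angle numerically.

```bash
python3 - <<'E'
from h import *
from scipy.ndimage import gaussian_filter1d as G
for f,hub,r in(('w0',(265+327/6,165+312/6),None),('w2',(323-55+333/6,242-55+341/6),None)):
    c=load(f); g=cv2.cvtColor(c['im'],cv2.COLOR_RGB2GRAY).astype(np.float32)
    # ring centre on ring plane from symmetric outer edge is parallax of the hub: use the hub xy at z .057
    ctr=onz(c,[hub],.057)[0]
    print(f,ctr.round(4))
    for nm,z,r0,r1,s in(('needle in',.057,.007,.0125,-1),('mid',.057,.0175,.0235,-1),('white',.0635,.0275,.0305,1)):
        p=s*prof(c,g,ctr,z,r0,r1); p=p-np.median(p)
        for lo in ((np.argmax(p),) if not(f=='w0' and nm=='mid') else (2*347,2*285)):
            w=(lo+np.arange(-14,15))%720; q=p[w]-np.minimum(p[w][0],p[w][-1]); q=np.clip(q-.35*q.max(),0,None)
            print(nm,'peak',lo/2,'centroid',round(((lo+np.arange(-14,15))*q).sum()/q.sum()/2,2),p[lo])
E
```

```text
w0 [0.4528 0.2197 0.057 ]
needle in peak 111.5 centroid 111.65 149.65039
mid peak 347.0 centroid 352.57 11.937912
mid peak 285.0 centroid 287.82 47.624435
white peak 354.5 centroid 353.91 127.86467
w2 [0.4516 0.2198 0.057 ]
needle in peak 107.0 centroid 107.12 76.426636
mid peak 289.5 centroid 289.43 68.60982
white peak 210.5 centroid 210.36 84.249466
```

```bash
python3 - <<'E'
from h import *
def rect(c,ctr,z,N=400,s=.0002):
    j,i=np.meshgrid(np.arange(N),np.arange(N)); P=np.stack([ctr[0]+(j-N/2)*s,ctr[1]-(i-N/2)*s,np.full(j.shape,z)],-1).reshape(-1,3)
    q=proj(c,P).astype(np.float32).reshape(N,N,2); return cv2.remap(c['im'],q[...,0],q[...,1],cv2.INTER_CUBIC)
out=[]
for f in('w0','w2'):
    c=load(f); ctr=(.4525,.2210)
    for z in(.057,.0635): out.append(rect(c,ctr,z)[:,:,::-1])
cv2.imwrite('pics/rect.png',cv2.resize(np.vstack([np.hstack(out[:2]),np.hstack(out[2:])]),(600,600)))
for k,o in enumerate(out): cv2.imwrite(f'pics/r{k}.png',o)
for k in(0,2):
    g=cv2.cvtColor(out[k],cv2.COLOR_BGR2GRAY); 
    g1=cv2.medianBlur(g,41) if 0 else g
    # needle: dark pixels, component containing hub
    m=(g<(110 if k==0 else 85)).astype(np.uint8); ys,xs=np.mgrid[:400,:400]; rr=np.hypot(xs-200,ys-200); m[rr>95]=0
    n,l,s,ce=cv2.connectedComponentsWithStats(m)
    for i in range(1,n):
        if s[i,4]>150:
            pts=np.argwhere(l==i)[:,::-1].astype(np.float32); vx,vy,x0,y0=cv2.fitLine(pts,cv2.DIST_HUBER,0,.01,.01).ravel()
            print(k,'comp',s[i].tolist(),ce[i].round(1),'dir',np.degrees(np.arctan2(-vy,vx)).round(2),'pt',x0,y0)
for k in(1,3):
    g=cv2.cvtColor(out[k],cv2.COLOR_BGR2GRAY); m=(g<75).astype(np.uint8); 
    n,l,s,ce=cv2.connectedComponentsWithStats(m); i=1+np.argmax(s[1:,4]); pts=np.argwhere(l==i)[:,::-1].astype(np.float32); hull=cv2.convexHull(pts)
    print(k,'ring',cv2.minEnclosingCircle(hull),cv2.fitEllipse(hull))
E
```

```text
0 comp [176, 146, 41, 85, 1598] [194.8 194.9] dir -70.7 pt 193.40024 190.16502
2 comp [170, 143, 61, 150, 2535] [196.1 203.4] dir -71.03 pt 198.56668 210.05092
1 ring ((195.8953094482422, 199.50901794433594), 154.2886505126953) ((196.7519989013672, 200.03463745117188), (301.064697265625, 307.6741638183594), 163.70028686523438)
3 ring ((207.95140075683594, 197.86952209472656), 158.33035278320312) ((208.1548309326172, 197.6761016845703), (313.82232666015625, 314.12408447265625), 158.9010772705078)
```

View pics/rect.png

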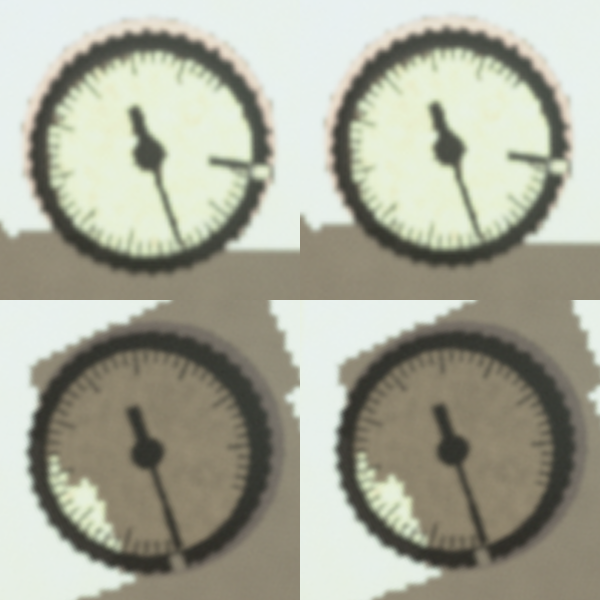

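```bash
python3 - <<'E'
from h import *
from scipy.signal import find_peaks
for k,cx,cy,z0 in((0,198.7,205.3,-7.5),(2,197.3,203.5,-71.5)):
    g=cv2.cvtColor(cv2.imread(f'pics/r{k}.png'),cv2.COLOR_BGR2GRAY).astype(np.float32)
    a=np.arange(0,360,.25); best=None
    for r0,r1 in((108,116),(112,120),(114,122),(117,125)):
        rr=np.linspace(r0,r1,8)[:,None]; t=np.radians(a)
        p=cv2.remap(g,(cx+rr*np.cos(t)).astype(np.float32),(cy-rr*np.sin(t)).astype(np.float32),1).mean(0)
        ps=np.tile(p,3); ps=cv2.GaussianBlur(ps[None],(0,0),2.)[0]; bg=cv2.GaussianBlur(np.tile(p,3)[None],(0,0),12)[0]
        d=(bg-ps)/bg; pk,_=find_peaks(d,prominence=.03,distance=14); pk=pk[(pk>=len(p))&(pk<2*len(p))]
        # parabola refine
        x=pk+.5*(d[pk-1]-d[pk+1])/(d[pk-1]-2*d[pk]+d[pk+1]); th=(x-len(p))*.25
        u=(z0-th)%360   # clockwise from zero guess
        u[u>355]-=360
        n=np.round(u/np.degrees(.11)); 
        ok=np.ones(len(u),bool); 
        for _ in range(6):
            A=np.c_[np.ones(ok.sum()),np.cos(np.radians(th[ok])),np.sin(np.radians(th[ok]))]
            s=np.linalg.lstsq(A,(u-n*np.degrees(.11))[ok],rcond=None)[0]
            f=s[0]+s[1]*np.cos(np.radians(th))+s[2]*np.sin(np.radians(th)); n=np.round((u-f)/np.degrees(.11)); res=u-f-n*np.degrees(.11); ok=abs(res)<1.3
        print(k,(r0,r1),'ticks',len(u),ok.sum(),'zero',round(z0-s[0],2),'c',s[1:].round(2),'rms',res[ok].std().round(2),'n',int(n.min()),int(n.max()))
E
```

```text
0 (108, 116) ticks 15 15 zero -7.55 c [-0.81 -0.24] rms 0.4 n 0 45
0 (112, 120) ticks 24 24 zero -7.69 c [-0.93 -0.12] rms 0.28 n 0 49
0 (114, 122) ticks 30 30 zero -7.69 c [-1.02 -0.15] rms 0.24 n 0 49
0 (117, 125) ticks 45 45 zero -7.66 c [-1.04 -0.15] rms 0.22 n 0 49
2 (108, 116) ticks 20 18 zero -72.66 c [-0.21  0.53] rms 0.61 n 0 48
2 (112, 120) ticks 26 25 zero -72.6 c [-0.41  0.48] rms 0.33 n 0 48
2 (114, 122) ticks 41 40 zero -72.59 c [-0.34  0.44] rms 0.26 n 0 49
2 (117, 125) ticks 50 49 zero -72.51 c [-0.31  0.5 ] rms 0.22 n 0 53
```

```bash
python3 - <<'E'
from h import *
for k,cx,cy in((0,198.7,205.3),(2,197.3,203.5)):
    g=cv2.cvtColor(cv2.imread(f'pics/r{k}.png'),cv2.COLOR_BGR2GRAY).astype(np.float32)
    d=np.array([np.cos(np.radians(-70.7)),-np.sin(np.radians(-70.7))]); nrm=np.array([-d[1],d[0]]) # image coords
    for lo,hi in((28,62),(28,100),(65,105),(-60,-28)):
        S=np.arange(lo,hi,2.); o=np.arange(-14,14.1,.5); C=[]
        for s in S:
            q=np.array([cx,cy])+s*d+o[:,None]*nrm; p=cv2.remap(g,q[:,:1].astype(np.float32),q[:,1:].astype(np.float32),1).ravel()
            w=np.clip(np.median(p)-p-.3*(np.median(p)-p.min()),0,None); C.append((w*o).sum()/w.sum())
        f,res=np.polyfit(S,C,1),0; print(k,(lo,hi),'dir',round(-70.7-np.degrees(np.arctan(f[0])),2),'offset at hub',f[1].round(2),np.round([C[0],C[-1]],1))
E
```

```text
0 (28, 62) dir -73.29 offset at hub -2.04 [-1.7 -0.1]
0 (28, 100) dir -71.47 offset at hub -0.66 [-1.7  0.2]
0 (65, 105) dir -70.25 offset at hub 1.09 [0.2 0.5]
0 (-60, -28) dir -73.77 offset at hub 2.57 [-0.3  0.3]
2 (28, 62) dir -71.3 offset at hub 0.67 [0.9 0.9]
2 (28, 100) dir -71.51 offset at hub 0.41 [0.9 2.1]
2 (65, 105) dir -73.0 offset at hub -1.8 [0.9 2.1]
2 (-60, -28) dir -71.35 offset at hub 1.16 [0.4 0.7]
```

Tick fit: zero is at -72.6° and the needle at -71.4°. That leaves about 0.02 rad, a fifth of a division (around 4 g), so zeroing is done. On to the tall jar's lid.

```bash
for i in 1 2 3; do python3 -m jog '[[[0,0,0],[170,30,-8],-1],[[0,0,0],[170,30,-8],-1],[[0,0,0],[170,30,-8],-1],[[0,0,0],[170,30,-8],-1],[[0,0,0],[170,30,-8],-1]]'; done
python3 - <<'E'
from h import *
togo([.5953,-.2734,.109],np.radians(-64)); c=snap('wrist','w3')
print(proj(c,[[.5953,-.2734,.135],[.5548,-.1649,.098]]))
hsv=cv2.cvtColor(c['im'],cv2.COLOR_RGB2HSV); m=cv2.inRange(hsv,(18,140,90),(35,255,255))
n,l,s,ce=cv2.connectedComponentsWithStats(m)
for i in range(1,n):
    if s[i,4]>800:
        k=max(cv2.findContours((l==i).astype(np.uint8),0,1)[0],key=cv2.contourArea); e=cv2.minEnclosingCircle(k); el=cv2.fitEllipse(k)
        print(s[i],e,el,onz(c,[el[0],e[0]],.135).round(4),dep(c,*e[0]).round(4))
E
```

```text
time: 7.25
tool_pos: [0.4988, 0.0542, 0.1787]
ee_rot: [3.137, 0.002, -1.125]
wrist_force: [0.4, 0.3, -0.4]
width: 0.0941
time: 7.75
tool_pos: [0.5463, -0.1105, 0.187]
ee_rot: [3.139, 0.003, -1.123]
wrist_force: [1.1, 0.9, -0.6]
width: 0.0939
time: 8.25
tool_pos: [0.5938, -0.2756, 0.195]
ee_rot: [3.14, 0.003, -1.121]
wrist_force: [-0.3, 0.4, -0.5]
width: 0.0939
turn [ 0.1   0.19 -0.25] shift [-1.  -2.4 86. ]
t 8.25 pos [ 0.5938 -0.2756  0.195 ] rpy [ 3.1399  0.0032 -1.1214] F [-0.3  0.4 -0.5] M [-0.03  0.03  0.03] w 0.0939 q [-0.52  0.33  1.11  0.    1.71  0.6 ]
[[318.67678939 258.18639151]
 [144.83274377 226.18612058]]
[ 498    7  142  107 3481] ((568.5, 61.0), 86.80015563964844) ((581.4700317382812, 63.307151794433594), (32.59528732299805, 171.02569580078125), 121.27539825439453) [[ 0.7502 -0.3505  0.135 ]
 [ 0.7482 -0.3437  0.135 ]] [ 0.7972 -0.4017 -0.0008]
[ 375   10   68   49 1434] ((410.04071044921875, 31.677221298217773), 35.442779541015625) ((403.1994323730469, 35.796504974365234), (29.234838485717773, 75.58759307861328), 117.42961120605469) [[ 0.7212 -0.2607  0.135 ]
 [ 0.72
[... 1597 characters left out ...]
, 255.62965393066406), 51.9409065246582) ((315.8578186035156, 255.822021484375), (98.76222229003906, 102.01451873779297), 11.055197715759277) [[ 0.5959 -0.2713  0.135 ]
 [ 0.5961 -0.2715  0.135 ]] [ 0.5956 -0.2717  0.1332]
[573 380  33  85 911] ((583.5, 422.0), 43.29270935058594) ((582.7650756835938, 421.1842956542969), (35.78497314453125, 79.89923095703125), 164.0531005859375) [[ 0.5698 -0.478   0.135 ]
 [ 0.5695 -0.4789  0.135 ]] [ 0.637  -0.3062  0.3086]
[ 31 383  32  82 862] ((51.0, 423.5), 41.28266143798828) ((52.0291862487793, 424.14154052734375), (34.06252670288086, 75.08038330078125), 13.544901847839355) [[ 0.4152 -0.1645  0.135 ]
 [ 0.4154 -0.1638  0.135 ]] [ 0.5958 -0.221   0.3091]
```

View pics/w3.png

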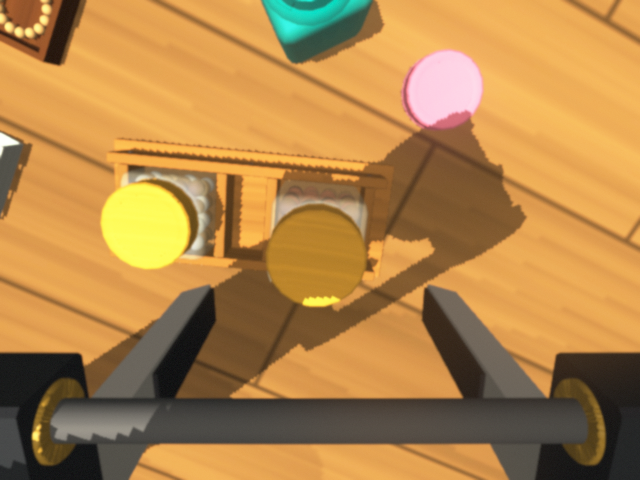

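Wrist view: the tall jar's lid is at (316,256) in shadow, the short one's at (147,220). The pink look-alike at (443,90) and the turquoise one at (315,25) are well clear of the fingers.

```bash
python3 -m jog '[[[0,0,0],[-2,-3,20],-1],[[0,0,0],[-2,-3,40],-1],[[0,0,0],[-2,-3,55],-1],[[0,0,0],[-2,-3,65],-1],[[0,0,0],[-2,-3,65],-1]]'
python3 -m jog '[[[0,0,0],[0,0,0],-1]]'
python3 -c "
from h import *
togo([.5957,-.2720,.110],np.radians(-64))"
```

```text
time: 8.8
tool_pos: [0.5947, -0.2703, 0.1304]
ee_rot: [3.14, 0.003, -1.119]
wrist_force: [0.3, 0.5, -0.4]
width: 0.0944
time: 8.9
tool_pos: [0.5958, -0.2717, 0.133]
ee_rot: [-3.141, -0.0, -1.119]
wrist_force: [1.0, -0.4, 0.1]
width: 0.094
turn [-0.02 -0.02 -0.14] shift [ 0.2  0.3 23. ]
t 8.9 pos [ 0.5958 -0.2717  0.133 ] rpy [-3.1412e+00 -3.0000e-04 -1.1194e+00] F [ 1.  -0.4  0.1] M [-0.01  0.07 -0.01] w 0.094 q [-0.51  0.34  1.21  0.    1.59  0.6 ]
```

```bash
python3 -m jog '[[[0,0,0],[0,0,12],-1],[[0,0,0],[0,0,20],-1],[[0,0,0],[0,0,23],-1],[[0,0,0],[0,0,23],-1],[[0,0,0],[0,0,23],0.3]]'
python3 -m jog '[[[0,0,0],[0,0,0],1],[[0,0,0],[0,0,0],1],[[0,0,0],[0,0,0],1],[[0,0,0],[0,0,0],1],[[0,0,0],[0,0,0],1]]'
python3 -c "
from h import *
togo([.5957,-.2720,.110],np.radians(-64))"
```

```text
time: 9.4
tool_pos: [0.5956, -0.2724, 0.1095]
ee_rot: [3.142, -0.0, -1.12]
wrist_force: [0.0, -0.9, 0.9]
width: 0.0891
time: 9.9
tool_pos: [0.5958, -0.2726, 0.1098]
ee_rot: [-3.141, -0.001, -1.12]
wrist_force: [0.5, -2.0, 0.6]
width: 0.0601
turn [-0.02 -0.06 -0.17] shift [-0.6 -0.1 -0.2]
t 9.9 pos [ 0.5958 -0.2726  0.1098] rpy [-3.1413e+00 -1.0000e-03 -1.1201e+00] F [ 0.5 -2.   0.6] M [-0.12 -0.07 -0.02] w 0.0601 q [-0.52  0.35  1.24 -0.    1.54  0.6 ]
```

```bash
S='python3 -c "
from h import *
o=robot.get_obs();print(\"yaw\",np.degrees(o[\"ee_rot\"][2]).round(2),\"M\",o[\"wrist_torque\"].round(2),\"j6\",o[\"joint_torque\"][5].round(2))"'
python3 -m jog '[[[0,0,-4],[0,0,0],1],[[0,0,-8],[0,0,-0.1],1],[[0,0,-12],[0,0,-0.2],1],[[0,0,-16],[0,0,-0.3],1],[[0,0,-20],[0,0,-0.4],1]]'; eval "$S"
python3 -m jog '[[[0,0,-4],[0,0,-0.1],1],[[0,0,-8],[0,0,-0.2],1],[[0,0,-12],[0,0,-0.3],1],[[0,0,-16],[0,0,-0.4],1],[[0,0,-20],[0,0,-0.5],1]]'; eval "$S"
python3 -c "
from h import *
snap('wrist','w4')"; eval "$S"
```

```text
time: 10.4
tool_pos: [0.5955, -0.2722, 0.1101]
ee_rot: [-3.141, 0.0, -0.77]
wrist_force: [-0.7, -0.8, 0.3]
width: 0.0598
yaw -44.1 M [ 0.02 -0.02 -0.49] j6 0.06
time: 10.9
tool_pos: [0.5954, -0.2722, 0.1105]
ee_rot: [-3.141, 0.0, -0.421]
wrist_force: [0.3, 0.3, -0.2]
width: 0.0595
yaw -24.09 M [ 0.   -0.02 -0.46] j6 0.1
yaw -23.94 M [-0.06 -0.03  0.13] j6 -0.04
```

View pics/w4.png

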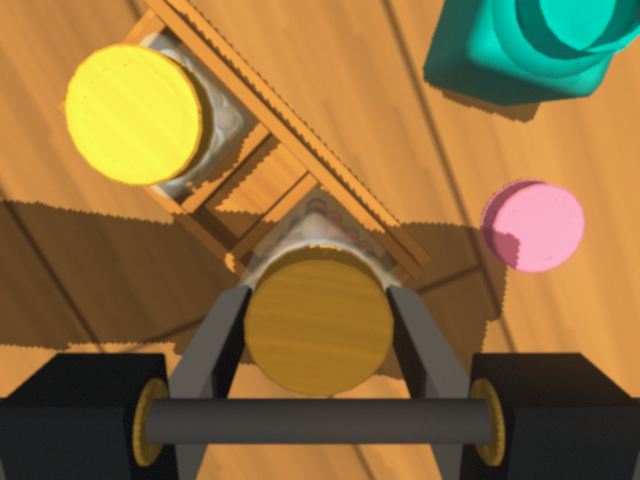

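Wrist view: the lid is held at (320,320) between the fingers, and the jar is still in its cell. The turning moment is about 0.48 N m, the expected thread friction. I'll continue in smaller steps and watch for it to drop.

```bash
S='python3 -c "
from h import *
o=robot.get_obs();print(\"yaw\",np.degrees(o[\"ee_rot\"][2]).round(2),\"M\",o[\"wrist_torque\"].round(2),\"Fz\",o[\"wrist_force\"][2].round(1))"'
python3 -m jog '[[[0,0,-4],[0,0,-0.1],1],[[0,0,-8],[0,0,-0.2],1],[[0,0,-12],[0,0,-0.3],1]]'; eval "$S"
python3 -m jog '[[[0,0,-3],[0,0,0],1]]'; eval "$S"
python3 -m jog '[[[0,0,-3],[0,0,-0.1],1]]'; eval "$S"
python3 -m jog '[[[0,0,-3],[0,0,-0.1],1]]'; eval "$S"
python3 - <<'E'
from h import *
for f,b in(('w3',(316,256)),('w4',(320,320)),('w4',(133,113)),('w3',(147,218))):
    c=load(f);g=cv2.cvtColor(c['im'],cv2.COLOR_RGB2GRAY).astype(np.float32);p=g[b[1]-32:b[1]+32,b[0]-32:b[0]+32];p=cv2.GaussianBlur(p,(0,0),1.5)
    x=cv2.Sobel(p,5,1,0)[3:-3,3:-3];y=cv2.Sobel(p,5,0,1)[3:-3,3:-3];a=.5*np.degrees(np.arctan2(2*(x*y).sum(),(x*x-y*y).sum()));print(f,b,'stripe dir',round((a+90)%180,1),'coh',np.hypot(2*(x*y).sum(),(x*x-y*y).sum())/(x*x+y*y).sum())
E
```

```text
time: 11.25
tool_pos: [0.5957, -0.2723, 0.1109]
ee_rot: [-3.142, -0.0, -0.212]
wrist_force: [-0.2, 0.2, 0.3]
width: 0.0599
yaw -12.14 M [-0.07 -0.12 -0.39] Fz 0.3
time: 11.35
tool_pos: [0.5959, -0.2723, 0.111]
ee_rot: [-3.142, -0.001, -0.16]
wrist_force: [-0.1, -0.1, 1.1]
width: 0.0597
yaw -9.16 M [-0.02 -0.15 -0.4 ] Fz 1.1
time: 11.45
tool_pos: [0.596, -0.2722, 0.1112]
ee_rot: [-3.142, -0.001, -0.108]
wrist_force: [0.1, 1.5, 2.4]
width: 0.0597
yaw -6.16 M [ 0.01 -0.16 -0.38] Fz 2.4
time: 11.55
tool_pos: [0.596, -0.272, 0.1114]
ee_rot: [-3.141, -0.001, -0.055]
wrist_force: [0.7, 0.4, 1.5]
width: 0.0599
yaw -3.16 M [ 0.14 -0.07 -0.36] Fz 1.5
w3 (316, 256) stripe dir 8.4 coh 0.9700813
w4 (320, 320) stripe dir 8.6 coh 0.96548873
w4 (133, 113) stripe dir 44.0 coh 0.97421414
w3 (147, 218) stripe dir 38.3 coh 0.9377862
```

```bash
S='python3 -c "
from h import *
o=robot.get_obs();print(\"yaw\",np.degrees(o[\"ee_rot\"][2]).round(2),\"M\",o[\"wrist_torque\"].round(2),\"Fz\",o[\"wrist_force\"][2].round(1))"'
python3 -m jog '[[[0,0,-3],[0,0,0],1]]'|grep pos; eval "$S"
python3 -m jog '[[[0,0,-3],[0,0,-0.1],1]]'|grep pos; eval "$S"
python3 -m jog '[[[0,0,-3],[0,0,0],1]]'|grep pos; eval "$S"
```

```text
tool_pos: [0.5958, -0.2719, 0.1116]
yaw -0.13 M [ 0.14  0.07 -0.1 ] Fz 2.1
tool_pos: [0.5957, -0.272, 0.1117]
yaw 2.9 M [ 0.09  0.   -0.07] Fz 1.9
tool_pos: [0.5958, -0.2722, 0.1117]
yaw 5.89 M [-0.01 -0.01 -0.03] Fz 1.0
```

The moment fell from 0.36 to 0.1 N m or less after about 63° of turning, so the threads have let go about 7° back. I'll lift straight up, slowly at first.

```bash
python3 -m jog '[[[0,0,0],[0,0,-1],1],[[0,0,0],[0,0,-2],1],[[0,0,0],[0,0,-3],1],[[0,0,0],[0,0,-4],1],[[0,0,0],[0,0,-5],1]]'
python3 -m jog '[[[0,0,0],[0,0,-2],1],[[0,0,0],[0,0,-4],1],[[0,0,0],[0,0,-6],1],[[0,0,0],[0,0,-6],1]]'
python3 -c "
from h import *
togo([.5957,-.2720,.142],np.radians(6))"
```

```text
time: 12.35
tool_pos: [0.5956, -0.2722, 0.1159]
ee_rot: [-3.142, 0.0, 0.101]
wrist_force: [0.4, -0.5, -0.7]
width: 0.0597
time: 12.75
tool_pos: [0.5958, -0.2724, 0.1226]
ee_rot: [3.141, -0.001, 0.102]
wrist_force: [0.0, -0.6, -0.6]
width: 0.0595
turn [ 0.04 -0.04 -0.18] shift [ -0.   -0.4 -19.4]
t 12.75 pos [ 0.5958 -0.2724  0.1226] rpy [ 3.1409e+00 -6.0000e-04  1.0160e-01] F [ 0.  -0.6 -0.6] M [-0.05  0.01  0.05] w 0.0595 q [-0.52  0.35  1.23 -0.    1.57 -0.62]
```

The downward load is just 0.6 N, the lid's own weight, so the jar is not coming along.

```bash
python3 -m jog '[[[0,0,0],[0,0,-4],1],[[0,0,0],[0,0,-9],1],[[0,0,0],[0,0,-14],1],[[0,0,0],[0,0,-18],1],[[0,0,0],[0,0,-19.5],1]]'
python3 -m jog '[[[0,0,0],[0,0,0],1],[[0,0,0],[0,0,0],1],[[0,0,0],[0,0,0],1]]'
python3 - <<'E'
from h import *
togo([.5957,-.2720,.142],np.radians(6)); c=snap('scene','s1'); s0=load('s0')
u,v=proj(c,[.5957,-.272,.14])[0].astype(int)
f=lambda q:cv2.resize(q['im'][v-50:v+50,u-60:u+75,::-1],None,fx=5,fy=5,interpolation=cv2.INTER_CUBIC)
cv2.imwrite('pics/s1c.png',f(c)); print(u,v)
for n,z in(('rim',.1305),('skirt bottom 145.5',.1455),('lid top',.1675)): print(n,(proj(c,[.5957,-.272,z])[0]-[u-60,v-50])*5)
E
```

```text
time: 13.25
tool_pos: [0.596, -0.2725, 0.1426]
ee_rot: [3.141, -0.001, 0.102]
wrist_force: [0.4, -0.2, -0.7]
width: 0.06
time: 13.55
tool_pos: [0.5954, -0.2722, 0.1411]
ee_rot: [-3.141, 0.001, 0.102]
wrist_force: [0.6, -0.6, -0.2]
width: 0.0597
turn [-0.02  0.03 -0.17] shift [ 0.3 -0.1 -0.9]
t 13.55 pos [ 0.5954 -0.2722  0.1411] rpy [-3.1412e+00  6.0000e-04  1.0170e-01] F [ 0.6 -0.6 -0.2] M [-0.05 -0.05  0.04] w 0.0597 q [-0.52  0.34  1.2  -0.    1.6  -0.62]
195 211
rim [308.30013668 271.10565003]
skirt bottom 145.5 [302.98214316 243.0421053 ]
lid top [294.99625284 200.90451573]
```

View pics/s1c.png

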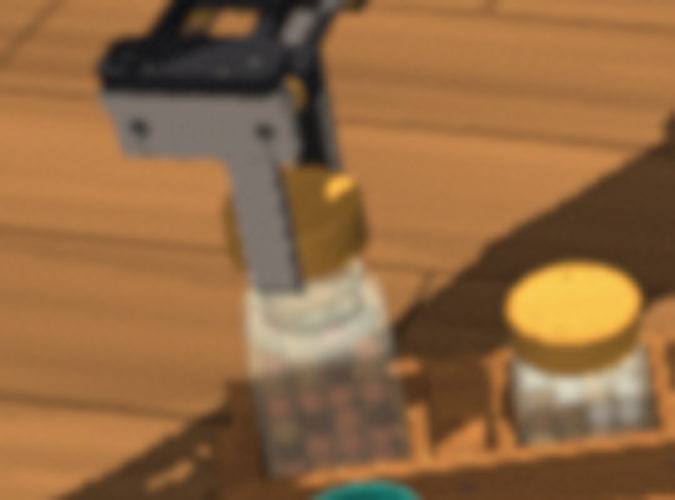

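The crop shows the lid at (300,225), clear of the open mouth near (315,290), the jar seated in the rack and the short jar untouched. One last numeric check before handing in.

```bash
python3 - <<'E'
from h import *
c=load('s1')
for x,y in((345,190),(320,185),(310,180),(350,240)): print('lid pt',dep(c,135+x/5,161+y/5).round(4))
a=load('t0');b=snap('top','t1')
d=cv2.absdiff(a['im'],b['im']).max(2)
for n,(x,y,w,h) in dict(bowlpan=(170,200,78,75),dial=(178,295,48,46),tray=(305,168,45,68),scoop=(303,265,42,95),short=(402,245,42,42)).items(): print(n,(d[y:y+h,x:x+w]>40).sum(),'of',w*h)
togo([.5957,-.2720,.142],np.radians(6))
E
```

```text
lid pt [ 0.5863 -0.2526  0.1692]
lid pt [ 0.5817 -0.2659  0.1674]
lid pt [ 0.5776 -0.2722  0.1667]
lid pt [ 0.6061 -0.2451  0.1571]
bowlpan 0 of 5850
dial 84 of 2208
tray 0 of 3060
scoop 0 of 3990
short 3 of 1764
turn [-0.01  0.03 -0.17] shift [ 0.2 -0.2 -0.8]
t 13.65 pos [ 0.5955 -0.2722  0.1412] rpy [-3.1414e+00  5.0000e-04  1.0170e-01] F [ 1.   0.5 -0.3] M [-0.05 -0.1  -0.01] w 0.0595 q [-0.52  0.34  1.2  -0.    1.6  -0.62]
```

Lid top is at about 0.1675, which puts the skirt edge at about 0.1455, 15 mm above the rim. Nothing else has moved.

```bash
python3 -c "
from bench import close_job
print(close_job())"
```

```text
the job is handed in; nothing more can be done
None
```

The job is handed in: the scale is zeroed and the taller jar's lid is off, held level above its mouth. It took about 14 s of the 48 s.

- **Scale:** I turned the ring about 64° clockwise and let go. The last check, a fit to the dial's ticks, put the zero bar about 0.02 rad (roughly 4 g) past the needle. Separate fits of the needle's direction disagreed by 1–2°, so I did not trim it further.
- **Lid:** I unscrewed it anticlockwise. The turning moment fell from 0.36 to 0.1 N m or less after about 63°, and I stopped at 70°. During the lift only the lid's 0.6 N hung on the gripper, so the jar stayed in its cell.
- **Final hold:** The lid's top measured about 0.167 m, which puts the skirt edge about 15 mm above the rim. Single depth readings scattered by 1–2 mm. I took the 15 mm as the gap from the skirt's lower edge to the rim.
- **Lid slip:** I tried to check it from the stripes on the lid's top, but that was inconclusive. I relied on the drop in moment instead.
- **Everything else:** Before and after pictures from the top camera show the bowl, tray, scoop and short jar unmoved.

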